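# Restock the spring-loaded tin dispenser on the sorting table

### The job

Restock the spring-loaded dispenser with the two closed sample tins, one at a time: set a tin between the corner guides, long side along the long side of the opening, and push it down on the sprung platform until it has gone below the catches at both ends and they snap shut over its lid. Then push the second tin down on top of the first in the same way, so that the pile is held level under both catches. Leave the glass vial, the canister and the open tin of finds as they stand.

Things in the scene. Friction and masses are not known exactly. Their poses are not given: they have to be found in the camera images.
- dispenser: tin dispenser fixed on the table: grey base plate 112 x 150 mm, 8 mm high, four upright aluminium corner guides round an opening 67 mm (x) by 95 mm (y), straight up to 116 mm above the table, then flared to 82 x 110 mm at 129 mm. Between the guides the long sides are open (65 mm gaps). Housings with black knobs at the y ends reach 90 mm out, 109 mm up. Origin: centre of its underside, z up
- dispenser_mouth (a point): centre of the opening at the height of the flat undersides of the two catches, 86.5 mm above the table; axes as the dispenser's. The lid of a tin that is pushed in comes to bear against the catches from below at this height
- platform (a joint): how far the platform has sunk, in m: 0 empty (its top 85 mm above the table), about 0.0205 with one tin held under the catches, 0.043 with two, 0.054 at its stop. Steel plate 46 x 84 mm on a coil spring that pushes up with about 2.5 N at the top and 55 N per m more as it sinks; it moves only up and down
- catch_left (a joint): catch at the dispenser's +y end: how far it is pushed back, in m; 0 is shut. Its steel nose, 24 mm wide, then stands 7 mm into the opening, ramped on top (25 degrees off vertical, up to 105 mm above the table), flat below. A tin just set in rests on both ramps, underside about 91 mm up; pushed mid-lid (under 15 N) to a few mm below the catches, it drives them back and they spring out over the lid
- catch_right (a joint): the same catch at the dispenser's -y end
- tin_a: a closed, flat, beige-grey sample tin with a hinged lid, 64 mm (x) by 92 mm (y) by 22 mm high, about 90 g, lying flat on the table. Origin: centre of its underside; z up. Easily held across its 64 mm width. Its lid is shut and flat; tins stack squarely, 22 mm each
- tin_b: a second tin exactly like tin_a; either may be loaded first
- open_tin: an open tin of the same kind with some finds in it, lid up, near the robot; to be left alone
- vial: glass vial with black cap, 27 mm diameter, 69 mm high, standing beyond the work (the nearest one, others are far back); origin at its foot; to be left alone
- canister: black sample canister with grey lid, 34 mm diameter, 51 mm high, standing beyond the work (the nearest one); origin at its foot; to be left alone
Things that resemble listed ones, but are neither listed nor needed, are in the scene too. What is shaped like the tin_a but turquoise is not meant.

How it is judged (in metres and radians):
On the way:
1. one tin is held level under both catches, the other still outside the dispenser (value of joint each of catch_left, catch_right below 0.002 m and value of joint platform between 0.0175 and 0.0235 m and ((horizontal distance between tin_a and dispenser_mouth below 0.006 m and z of tin_a in the frame of dispenser_mouth between -0.025 and -0.019 m and angle between the y axis of tin_a and the y axis of dispenser, either way round below 0.08 rad and angle between tin_a's own z axis and vertical below 0.06 rad and horizontal distance between tin_b and dispenser_mouth above 0.06 m) or (horizontal distance between tin_b and dispenser_mouth below 0.006 m and z of tin_b in the frame of dispenser_mouth between -0.025 and -0.019 m and angle between the y axis of tin_b and the y axis of dispenser, either way round below 0.08 rad and angle between tin_b's own z axis and vertical below 0.06 rad and horizontal distance between tin_a and dispenser_mouth above 0.06 m))), for 0.2 s.
At the end, for the whole second after the job is handed in: both tins lie stacked in the dispenser under both catches: platform sunk 39.5 to 45.5 mm, undersides 22 and 44 mm below the catches (+-3 mm), within 6 mm of the centre, turned less than 0.08 rad from the opening and tilted less than 0.06 rad, both catches shut (within 2 mm), everything at rest (value of joint each of catch_left, catch_right below 0.002 m and value of joint platform between 0.0395 and 0.0455 m and ((horizontal distance between each of tin_a, tin_b and dispenser_mouth below 0.006 m and z of tin_a in the frame of dispenser_mouth between -0.047 and -0.041 m and angle between the y axis of each of tin_a, tin_b and the y axis of dispenser, either way round below 0.08 rad and angle between each of tin_a, tin_b's own z axis and vertical below 0.06 rad and z of tin_b in the frame of dispenser_mouth between -0.025 and -0.019 m) or (horizontal distance between each of tin_b, tin_a and dispenser_mouth below 0.006 m and z of tin_b in the frame of dispenser_mouth between -0.047 and -0.041 m and angle between the y axis of each of tin_b, tin_a and the y axis of dispenser, either way round below 0.08 rad and angle between each of tin_b, tin_a's own z axis and vertical below 0.06 rad and z of tin_a in the frame of dispenser_mouth between -0.025 and -0.019 m)) and linear speed of each of tin_a, tin_b below 0.01 m/s); the robot touches nothing.
It fails at once if the vial is moved more than 2 cm or tipped (distance of vial from where it was at the start of the episode above 0.02 m or angle between vial's own z axis and vertical above 0.3 rad).
It fails at once if the canister is moved more than 2 cm or tipped (distance of canister from where it was at the start of the episode above 0.02 m or angle between canister's own z axis and vertical above 0.3 rad).
It fails at once if the open tin is moved more than 2 cm or tipped (distance of open_tin from where it was at the start of the episode above 0.02 m or angle between open_tin's own z axis and vertical above 0.3 rad).
It also fails if it takes over 61 s, if anything falls off the work surface, if the arm or the gripper's body presses on something with over 40 N, if the wrist force passes 120 N, or if a joint passes its speed limit or range.

### The arm

A 6-joint arm with a two-finger parallel gripper is mounted at the origin on a cart in front of the work surface, level with it; the furniture and walls round the work are solid. World frame = base frame: x ahead of the robot, y to its left, z up, the work surface at z = 0. Lengths are in m, angles in degrees, forces in N, time in s.
With the tool pointing down it reaches from about 0.375 to 0.9 m from the base axis. Payload 3.1 kg.
Tool frame: the origin (TCP) lies at the very end of the fingers, on their centre line; the grasp point (between the pads) lies 19 mm behind it; z points along the fingers, y is the line along which they close (so a half turn about z gives the same grasp; the last joint's range is limited). The gripper opens to 87 mm and grips with 3 to 60 N. Pads are 19 mm wide; open, the fingers measure 117 mm over their backs; the gripper's body (75 mm by 190 mm) begins 51 mm behind the grasp point.
Start: joints at [-73.711, 30.224, 82.088, -0, 67.689, -10.227], TCP at [0.279, -0.559, 0.223] pointing down, gripper open.
Joint ranges: [-176.69, 176.69], [-43.24, 126.21], [12.49, 139.97], [-82, 262], [0, 151.66], [-163.58, 163.58]. Speed limits (degrees/s): [159.86, 159.86, 180, 180, 180, 180].

### API

Orientations are given as a 3x3 rotation matrix whose columns are the frame's x, y, z axes.
In Python, from rig import bot, imaging gives the robot as it stands.
- The arm moves only by the tool drive_tool, never from a script. Its argument "deltas" is text: rows parted by semicolons, each of 5 numbers parted by spaces: the finger opening in mm, from 0 to 87, then the shift along the world's x, y, z in mm, then the turn about the world's z in rad. In form: jaw dx dy dz twist; .... A call has 1 to 12 rows; each row is the pose to reach, as a shift and turn from the pose commanded when the call began; what a row does not reach only later rows make up. A row lasts 1/10 s, in which the tool goes at most 50 mm and 8.59 degrees, less where a joint would pass 70% of its speed; a pose out of reach is approached as far as the arm can. A call with a gripper value outside its range is refused whole. The fingers move at their own pace and stop on an object; the grip force is fixed at half the most. Time passes only in rows, so rows that repeat a pose let the fingers close. It gives the time, the measured TCP pose, the force, the opening and the grip force at its end, in the units of the state.
- bot.read_state(): the state, without advancing time (a new reading comes with each control period).
- imaging.capture(name): name is "side" or "top" or "wrist"; returns the picture (420x560x3 uint8, red, green, blue); there is no depth.
- imaging.camera_model(name): a dict with "fx", "fy", "cx", "cy" (pixels), "dist" ([k1, k2, p1, p2, k3] as OpenCV has them; the pictures are not rectified), "T" (4x4, takes a point from camera to world coordinates). Camera axes: x right, y down, z forward; pixel columns grow to the right and rows downward; lengths in m; the calibration is good to about 2 mm. A picture is of the moment at which its call begins: read the wrist's pose just before it. camera_model takes no time and is no camera call; for the wrist camera it gives the pose at the moment of the call.
- bot.hand_in(): hands the job in; it is judged then, once.
The state is a dict: "time_s": time; "joint_positions": joint angles; "qvel": joint speeds; "tau": joint torques, N m; "position": TCP position; "tcp_rot": TCP orientation; "force": force on the tool from outside, world axes, zero at the start; "moment": the same for the moment, N m; "opening": opening from 0.0 (shut) to 1.0 (fully open); "grasp_force": force on a finger pad.
Only numpy, scipy, OpenCV 4.12 (cv2) and the standard library are available. Lean on these libraries where they do the work, as an engineer would, in place of code of your own. Each camera call takes 0.05 s, during which the arm holds its last target. There are 200 camera calls.

## Working session

There is one attempt and no reset: what is moved stays moved. The work goes in short steps, Python scripts to look and compute and a tool call to move; the robot and the scene stay as the last step left them, time stands still between calls to the robot, and variables do not carry over. Pictures are saved under pics/ and viewed, at most 10 in all, crops included, and the job is handed in when it is done.

Besides the shell and the picture viewer there is one more tool, called after "Request:" by a JSON object that holds its "api" and its "payload", one argument or row to a line. drive_tool: Moves the arm, as the interface text tells. Its arguments: {"type":"object","properties":{"deltas":{"type":"string"}},"required":["deltas"]}

```bash
mkdir -p pics; cat > h.py <<'E'
import numpy as np, cv2
from rig import bot, imaging
def ray(m,uv):
    K=np.array([[m['fx'],0,m['cx']],[0,m['fy'],m['cy']],[0,0,1]]);T=np.array(m['T'])
    p=cv2.undistortPoints(np.array(uv,float).reshape(-1,1,2),K,np.array(m['dist'],float))[:,0]
    d=np.c_[p,np.ones(len(p))]@T[:3,:3].T
    return T[:3,3],d
def onz(m,uv,z):
    o,d=ray(m,uv); return o+d*((z-o[2])/d[:,2])[:,None]
def proj(m,P):
    K=np.array([[m['fx'],0,m['cx']],[0,m['fy'],m['cy']],[0,0,1]]);T=np.linalg.inv(np.array(m['T']))
    return cv2.projectPoints(np.array(P,float).reshape(-1,1,3),cv2.Rodrigues(T[:3,:3])[0],T[:3,3],K,np.array(m['dist'],float))[0][:,0]
def save(name,fn,crop=None,s=1):
    im=imaging.capture(name)[:,:,::-1]
    cv2.imwrite('pics/raw_'+fn,im)
    if crop: im=im[crop[1]:crop[3],crop[0]:crop[2]]
    cv2.imwrite('pics/'+fn,cv2.resize(im,None,fx=s,fy=s,interpolation=cv2.INTER_CUBIC))
E
python3 - <<'E'
from h import *
for n in ('top','side'):
    save(n,n+'0.png'); m=imaging.camera_model(n); print(n,m['fx'],np.round(m['T'],3).tolist())
a=cv2.imread('pics/top0.png');b=cv2.imread('pics/side0.png')
print(bot.read_state())
E
```

```text
top 406.4137016982242 [[-0.015, -0.998, 0.066, 0.492], [-1.0, 0.016, 0.024, -0.138], [-0.025, -0.065, -0.998, 1.017], [0.0, 0.0, 0.0, 1.0]]
side 441.62362321893727 [[0.999, 0.01, -0.033, 0.589], [0.032, -0.584, 0.811, -0.837], [-0.011, -0.812, -0.584, 0.614], [0.0, 0.0, 0.0, 1.0]]
{'time_s': 0.1, 'joint_positions': array([-7.37118768e+01,  3.02740030e+01,  8.21477256e+01, -1.40098248e-03,
        6.76916625e+01, -1.02282091e+01]), 'qvel': array([ 0.11717869, -0.13565011, -0.09778879, -0.08879739, -0.14103014,
       -0.01629583]), 'tau': array([-1.11399924e-03, -4.40985954e+01, -1.77149981e+01,  6.33974117e-02,
        5.34055266e-02, -4.06479364e-05]), 'position': array([ 0.27885626, -0.55860557,  0.22167294]), 'tcp_rot': array([[ 8.94803076e-01,  4.46460661e-01, -5.76772202e-04],
       [ 4.46460912e-01, -8.94801134e-01,  1.89326906e-03],
       [ 3.29173734e-04, -1.95160922e-03, -9.99998041e-01]]), 'force': array([-0.06059157, -0.14594766,  0.75941255]), 'moment': array([-0.02058079,  0.03099316,  0.01810333]), 'grasp_force': 0.0, 'opening': 0.9978208051527453}
```

View pics/top0.png

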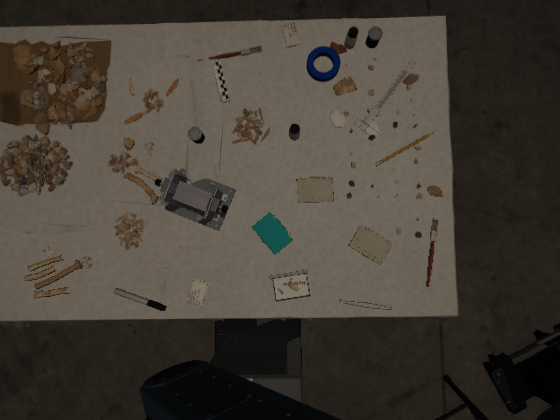

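View pics/side0.png

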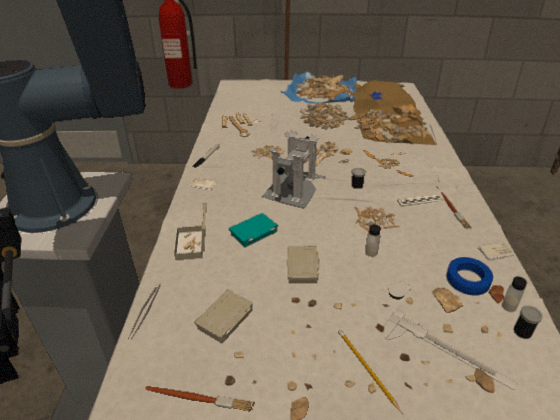

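The top view shows beige closed tins at (315,190) and (370,244). The turquoise one at (272,233) is not meant, and the open tin is at (291,286). The dispenser is at about (198,198), the vial at (294,131) and the canister at (196,135). I'll confirm this in an enlarged crop.

```bash
python3 - <<'E'
import cv2
a=cv2.imread('pics/raw_top0.png')
d=cv2.resize(a[160:240,145:245],None,fx=7,fy=7,interpolation=cv2.INTER_CUBIC)
t=cv2.resize(a[165:275,285:400],None,fx=6,fy=5.4,interpolation=cv2.INTER_CUBIC)
cv2.imwrite('pics/d.png',d); cv2.imwrite('pics/t.png',t); print(d.shape,t.shape)
E
```

```text
(560, 700, 3) (594, 690, 3)
```

View pics/d.png

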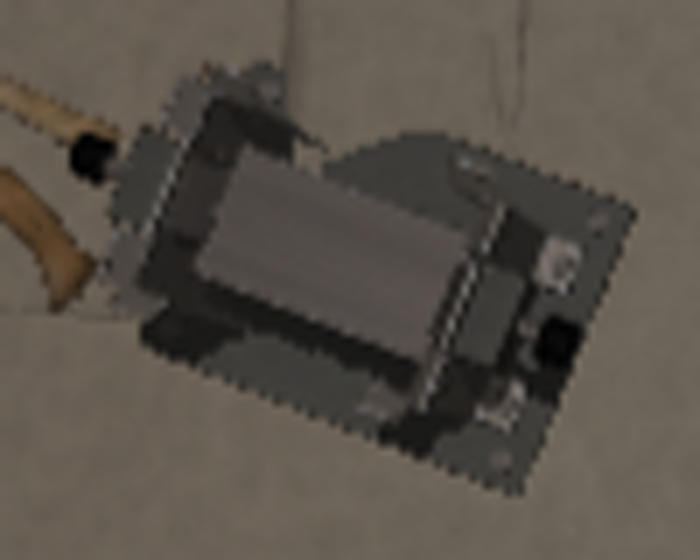

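View pics/t.png

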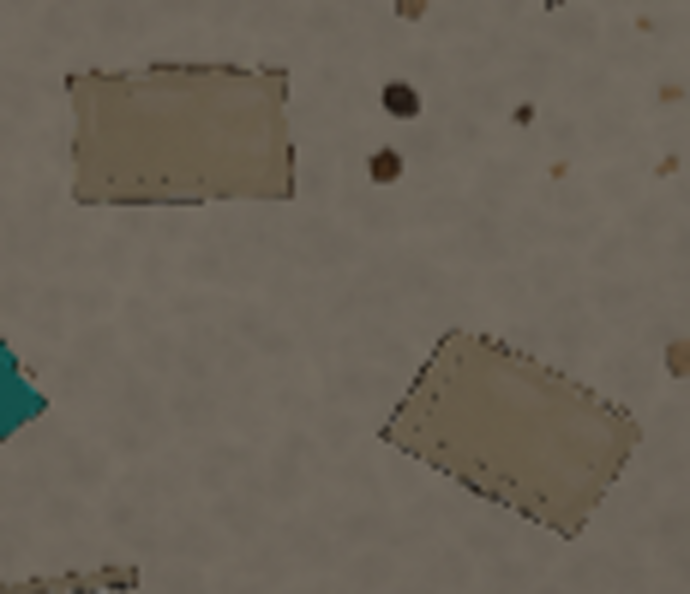

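The crops confirm two flat beige closed tins: tin 1 with crop corners (68,75)-(293,198), tin 2 with (453,330)-(570,538). The dispenser's base plate corners are (635,212), (520,495) and (145,345), and its platform corners are (245,150), (475,235), (425,360), (200,270).

```bash
cat >> h.py <<'E'
from scipy.optimize import least_squares
def fitrect(m,uv,obj,x0):
    """uv Nx2, obj Nx3 in body frame, planar pose x,y,yaw"""
    def f(p):
        c,s=np.cos(p[2]),np.sin(p[2]); o=np.array(obj,float)
        P=np.c_[p[0]+c*o[:,0]-s*o[:,1],p[1]+s*o[:,0]+c*o[:,1],o[:,2]]
        return (proj(m,P)-uv).ravel()
    r=least_squares(f,x0); return r.x, np.sqrt(np.mean(r.fun**2))
E
python3 - <<'E'
from h import *
m=imaging.camera_model('top')
def tin(c):
    uv=np.array(c)/[6,5.4]+[285,165]
    w=onz(m,uv,.022); ctr=w.mean(0); 
    L=[np.linalg.norm(w[i]-w[(i+1)%4]) for i in range(4)]
    e=(w[1]-w[0])+(w[2]-w[3]); print('tin',ctr.round(4),'long-dir deg',np.degrees(np.arctan2(e[1],e[0])),np.round(L,4))
    yaw=np.arctan2(e[1],e[0])+np.pi/2   # body -y along e
    obj=[[.032,.046,.022],[.032,-.046,.022],[-.032,-.046,.022],[-.032,.046,.022]]
    print(fitrect(m,uv,obj,[ctr[0],ctr[1],yaw]))
tin([(68,75),(288,70),(293,198),(76,202)])
tin([(453,330),(640,432),(570,538),(382,433)])
uv=np.array([(635,212),(520,495),(145,345),(245,150),(475,235),(425,360),(200,270)])/7+[145,160]
obj=[[.056,-.075,.008],[-.056,-.075,.008],[-.056,.075,.008],[.023,.042,.085],[.023,-.042,.085],[-.023,-.042,.085],[-.023,.042,.085]]
for s in (slice(0,7),slice(3,7)): print('disp',fitrect(m,uv[s],np.array(obj)[s],[.45,.04,-.3]))
for n,p,z in (('vial',(294,131),.0),('can',(196,135),0),('open',(291,286),.022),('turq',(272,233),.022)): print(n,onz(m,[p],z).round(3))
E
```

```text
tin [ 0.6058 -0.203   0.022 ] long-dir deg -89.68630546755274 [0.0901 0.0585 0.0885 0.0582]
(array([ 0.60578091, -0.20296374,  0.0116668 ]), np.float64(0.914235860667733))
tin [ 0.4693 -0.3333  0.022 ] long-dir deg -122.62570250505672 [0.0874 0.0554 0.0882 0.0547]
(array([ 0.46938285, -0.33327729, -0.5696152 ]), np.float64(1.4416921370412608))
disp (array([ 0.58929005,  0.08357129, -0.38880033]), np.float64(0.6744005605640234))
disp (array([ 0.5894895 ,  0.08373238, -0.38012748]), np.float64(0.5877431433900563))
vial [[ 0.76  -0.154  0.   ]]
can [[0.755 0.096 0.   ]]
open [[ 0.374 -0.14   0.022]]
turq [[ 0.502 -0.095  0.022]]
```

Request:
{"api": "drive_tool", "payload": {
  "deltas": "87 10 12 0 0.03; 87 30 36 0 0.1; 87 55 66 0 0.18; 87 85 101 0 0.26; 87 115 137 0 0.34; 87 145 172 0 0.42; 87 168 200 0 0.48; 87 183 218 0 0.53; 87 190 226 0 0.54; 87 190 226 0 0.54; 87 190 226 0 0.54"
}}

```text
time_s: 1.2
position: [0.4687, -0.3335, 0.2225]
tcp_rot: [[0.538, 0.843, -0.0], [0.843, -0.538, -0.0], [-0.001, -0.0, -1.0]]
force: [-0.2, -0.8, -0.1]
opening: 0.997
grasp_force: 0.0
```

```bash
python3 - <<'E'
from h import *
s=bot.read_state(); print(s['time_s'],s['position'],s['tcp_rot'][:,1])
m=imaging.camera_model('wrist'); np.save('mw1.npy',m,allow_pickle=True); save('wrist','w1.png')
print(np.round(m['T'],3).tolist(), m['fx'])
E
```

```text
1.2 [ 0.46870583 -0.3335454   0.22248491] [ 8.42833547e-01 -5.38174294e-01 -2.03239057e-04]
[[0.843, -0.517, -0.149, 0.51], [-0.538, -0.81, -0.232, -0.268], [-0.0, 0.276, -0.961, 0.384], [0.0, 0.0, 0.0, 1.0]] 346.576567474739
```

View pics/w1.png

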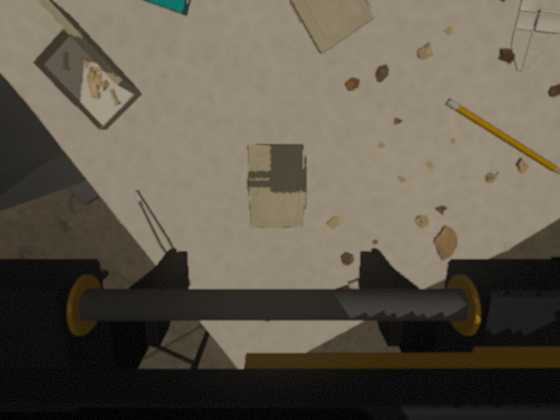

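The wrist view shows the tin with lid corners at about (249,144), (306,145), (304,227) and (249,226), square to the gripper.

```bash
python3 - <<'E'
from h import *
m=np.load('mw1.npy',allow_pickle=True).item()
im=cv2.imread('pics/raw_w1.png')
w=onz(m,[(249,144),(306,145),(304,226),(249,226)],.022)
print(w.round(4).tolist(),w.mean(0)); e=w[0]-w[3]+w[1]-w[2]; print(np.degrees(np.arctan2(e[1],e[0])))
print([np.linalg.norm(w[i]-w[(i+1)%4]) for i in range(4)])
ctr,yaw=np.array([.4694,-.3333]),-.5696
for yaw in (-.5696,):
  for z in (0,.022):
    print(proj(m,[[ctr[0]+np.cos(yaw)*a-np.sin(yaw)*b,ctr[1]+np.sin(yaw)*a+np.cos(yaw)*b,z] for a,b in((-.032,.046),(.032,.046),(.032,-.046),(-.032,-.046))]).round(1).tolist())
E
```

```text
[[0.4726, -0.2796, 0.022], [0.5214, -0.312, 0.022], [0.4744, -0.3858, 0.022], [0.4235, -0.3533, 0.022]] [ 0.47295518 -0.33267509  0.022     ]
56.92158763767488
[np.float64(0.058579625634604025), np.float64(0.08752569447507827), np.float64(0.060349459577770305), np.float64(0.08855839490531367)]
[[245.1, 143.2], [303.9, 143.3], [301.9, 223.8], [246.8, 223.7]]
[[243.5, 144.9], [305.7, 145.0], [303.4, 229.9], [245.3, 229.8]]
```

Request:
{"api": "drive_tool", "payload": {
  "deltas": "87 1 0 -15 0; 87 2 0 -50 0; 87 3 0 -90 0; 87 3 0 -130 0; 87 3 0 -165 0; 87 3 0 -190 0; 87 3 0 -207 0; 87 3 0 -214 0; 87 3 0 -218 0; 87 3 0 -218 0; 87 3 0 -218 0"
}}

```text
time_s: 2.35
position: [0.4724, -0.334, 0.0055]
tcp_rot: [[0.538, 0.843, 0.001], [0.843, -0.538, -0.001], [-0.0, 0.002, -1.0]]
force: [-0.3, -0.7, 0.4]
opening: 1.0
grasp_force: 0.0
```

Request:
{"api": "drive_tool", "payload": {
  "deltas": "40 0 0 0 0; 40 0 0 0 0; 40 0 0 0 0; 40 0 0 0 0; 40 0 0 0 0; 40 0 0 0 0; 40 0 0 5 0; 40 0 0 15 0; 40 0 0 30 0; 40 0 0 30 0"
}}

```text
time_s: 3.35
position: [0.4733, -0.3345, 0.037]
tcp_rot: [[0.538, 0.843, 0.003], [0.843, -0.538, -0.003], [-0.001, 0.005, -1.0]]
force: [0.6, -0.6, -1.3]
opening: 0.707
grasp_force: 30.0
```

Request:
{"api": "drive_tool", "payload": {
  "deltas": "40 0 0 30 0; 40 0 10 70 0.02; 40 8 35 110 0.05; 40 17 75 145 0.08; 40 27 115 170 0.11; 40 37 160 190 0.14; 40 47 205 200 0.17; 40 56 245 205 0.185; 40 63 275 205 0.185; 40 68 296 205 0.185; 40 68 296 205 0.185; 40 68 296 205 0.185"
}}

```text
time_s: 4.55
position: [0.5398, -0.037, 0.2397]
tcp_rot: [[0.372, 0.928, -0.0], [0.928, -0.372, -0.001], [-0.001, 0.0, -1.0]]
force: [-0.0, -0.7, -0.9]
opening: 0.704
grasp_force: 30.0
```

```bash
python3 - <<'E'
from h import *
s=bot.read_state(); print(s['time_s'],s['position'],s['tcp_rot'].round(4).tolist(),s['opening'],s['force'])
m=imaging.camera_model('wrist'); np.save('mw2.npy',m,allow_pickle=True); save('wrist','w2.png',(80,0,480,300),2)
o=[[x,y,.129] for x,y in((.041,.055),(.041,-.055),(-.041,-.055),(-.041,.055))]+[[x,y,.116] for x,y in((.0335,.0475),(.0335,-.0475),(-.0335,-.0475),(-.0335,.0475))]+[[x,y,.085] for x,y in((.023,.042),(.023,-.042),(-.023,-.042),(-.023,.042))]
o=np.array(o);c,q=np.cos(-.385),np.sin(-.385)
P=np.c_[.5893+c*o[:,0]-q*o[:,1],.0836+q*o[:,0]+c*o[:,1],o[:,2]]
print(((proj(m,P)-[80,0])*2).round().tolist())
E
```

```text
4.55 [ 0.53981452 -0.03703388  0.23968127] [[0.3724, 0.9281, -0.0], [0.9281, -0.3724, -0.0006], [-0.0006, 0.0002, -1.0]] 0.7043879425543054 [-0.00816867 -0.71019922 -0.86062826]
[[514.0, -106.0], [498.0, 234.0], [281.0, 233.0], [269.0, -107.0], [485.0, -65.0], [475.0, 213.0], [305.0, 213.0], [297.0, -66.0], [448.0, -18.0], [443.0, 202.0], [337.0, 201.0], [333.0, -18.0]]
```

View pics/w2.png

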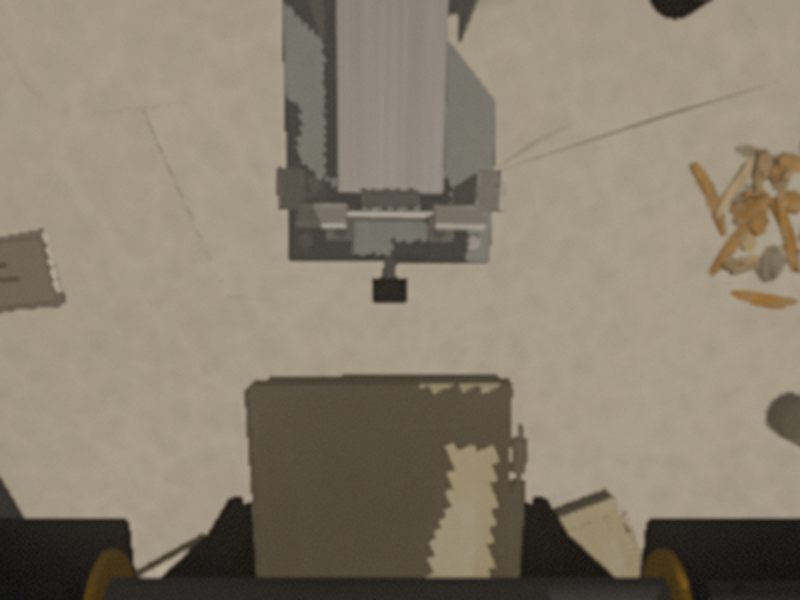

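The dispenser is aligned with the gripper: platform edges at x=337 and 443, base near corners at (288,262) and (489,262), flare tabs at x=277 and 500. The held tin's front lid edge runs at y≈381, from x=250 to 510. I'll compute the remaining corrections.

```bash
python3 - <<'E'
from h import *
m=np.load('mw2.npy',allow_pickle=True).item(); f=lambda l:np.array(l,float)/2+[80,0]
obj=[[.056,-.075,.008],[-.056,-.075,.008],[.041,-.055,.129],[-.041,-.055,.129]]
uv=f([(489,262),(288,262),(490,231),(297-14,231)])
o=np.array(obj);yaw=-.385;c,q=np.cos(yaw),np.sin(yaw)
P=np.c_[.5893+c*o[:,0]-q*o[:,1],.0836+q*o[:,0]+c*o[:,1],o[:,2]]
print(((proj(m,P)-[80,0])*2).round().tolist())
print(fitrect(m,uv[:2],obj[:2],[.589,.083,-.385]))
w=onz(m,uv[:2],.008); e=w[0]-w[1]; print('base edge',w.round(4).tolist(),np.linalg.norm(e),np.degrees(np.arctan2(e[1],e[0])))
w=onz(m,f([(337,185),(443,185)]),.085); print('plat mid',w.mean(0),np.linalg.norm(w[0]-w[1]))
# left/right platform edge direction
w=onz(m,f([(337,5),(337,185),(446,5),(443,185)]),.085); d=w[0]-w[1]+w[2]-w[3]; print('plat y dir',np.degrees(np.arctan2(d[1],d[0]))-90)
# held tin
R=bot.read_state()['tcp_rot'];t=bot.read_state()['position']
for z in (-.004,-.002): 
  a=onz(m,f([(250,388),(511,385)]),t[2]+.018)-t; print('tin front corners in tool',(a@R).round(4).tolist())
E
```

```text
[[490.0, 269.0], [288.0, 269.0], [498.0, 234.0], [281.0, 233.0]]
(array([ 0.59032538,  0.0872956 , -0.38128588]), np.float64(0.3149303228140272))
base edge [[0.6139, -0.003, 0.008], [0.5109, 0.0384, 0.008]] 0.11101504594617576 -21.845751326763043
plat mid [0.57618936 0.05085868 0.085     ] 0.04572135289944056
plat y dir -22.278577079300433
tin front corners in tool [[0.0453, -0.0296, -0.018], [0.046, 0.0256, -0.018]]
tin front corners in tool [[0.0453, -0.0296, -0.018], [0.046, 0.0256, -0.018]]
```

Request:
{"api": "drive_tool", "payload": {
  "deltas": "40 4 10 0 0; 40 14 34 0 0; 40 26 63 0 0; 40 38 92 0 0; 40 46 112 -10 0; 40 50 121 -25 0; 40 50 121 -50 0; 40 50 121 -75 0; 40 50 121 -90 0; 40 50 121 -98 0; 40 50 121 -98 0; 40 50 121 -98 0"
}}

```text
time_s: 5.8
position: [0.5905, 0.0833, 0.1418]
tcp_rot: [[0.374, 0.927, 0.001], [0.927, -0.374, -0.0], [0.0, 0.001, -1.0]]
force: [-0.1, 0.5, -0.7]
opening: 0.709
grasp_force: 30.0
```

Request:
{"api": "drive_tool", "payload": {
  "deltas": "40 0 0 -4 0; 40 0 0 -8 0; 40 0 0 -12 0; 40 0 0 -16 0; 40 0 0 -20 0; 40 0 0 -20 0; 40 0 0 -20 0"
}}

```text
time_s: 6.5
position: [0.59, 0.0838, 0.1214]
tcp_rot: [[0.374, 0.928, -0.0], [0.928, -0.374, 0.0], [-0.0, -0.0, -1.0]]
force: [0.2, 0.1, -1.6]
opening: 0.706
grasp_force: 30.0
```

Request:
{"api": "drive_tool", "payload": {
  "deltas": "40 0 0 -3 0; 40 0 0 -6 0; 40 0 0 -9 0; 40 0 0 -12 0; 40 0 0 -12 0; 40 0 0 -12 0"
}}

```text
time_s: 7.1
position: [0.59, 0.0838, 0.1094]
tcp_rot: [[0.374, 0.928, -0.0], [0.928, -0.374, 0.0], [-0.0, -0.0, -1.0]]
force: [0.6, 0.5, -1.3]
opening: 0.71
grasp_force: 30.0
```

```bash
python3 - <<'E'
from h import *
s=bot.read_state(); print(s['force'],s['moment'],s['position'])
save('side','s1.png',(230,110,350,220),6)
E
```

```text
[ 0.59136011  0.49506442 -1.32814591] [-0.03079286 -0.05309107  0.04166375] [0.58999573 0.08378856 0.10940046]
```

View pics/s1.png

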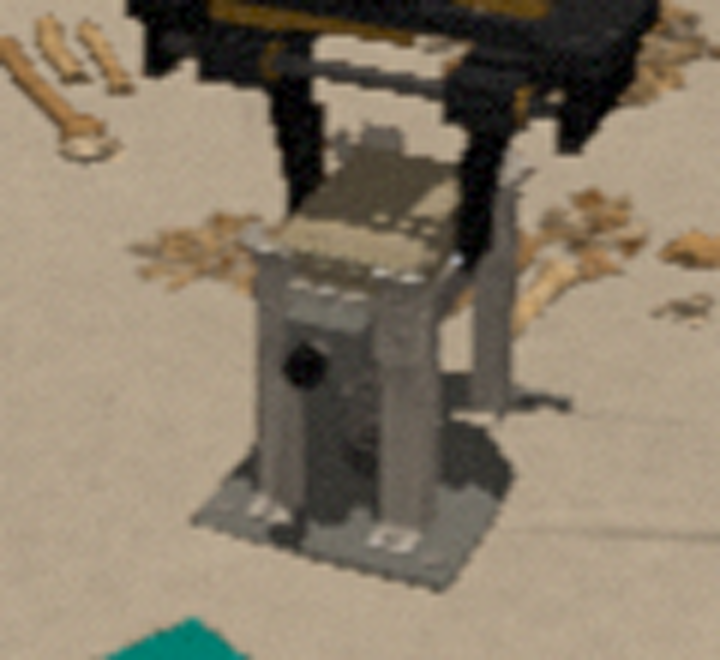

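The side view shows the tin level between the guides (lid around (370,230)), with the fingers in the open long-side gaps. I'll continue down.

Request:
{"api": "drive_tool", "payload": {
  "deltas": "40 0 0 -3 0; 40 0 0 -6 0; 40 0 0 -9 0; 40 0 0 -9 0; 40 0 0 -9 0"
}}

```text
time_s: 7.65
position: [0.591, 0.0842, 0.101]
tcp_rot: [[0.374, 0.928, 0.002], [0.928, -0.374, 0.001], [0.001, 0.002, -1.0]]
force: [2.1, 3.5, 3.4]
opening: 0.715
grasp_force: 30.0
```

Request:
{"api": "drive_tool", "payload": {
  "deltas": "40 0 0 -2 0; 40 0 0 -4 0; 40 0 0 -4 0; 40 0 0 -4 0"
}}

```text
time_s: 8.05
position: [0.5912, 0.0843, 0.0966]
tcp_rot: [[0.374, 0.927, 0.003], [0.927, -0.374, 0.001], [0.002, 0.002, -1.0]]
force: [2.8, 4.2, 2.3]
opening: 0.706
grasp_force: 30.0
```

Request:
{"api": "drive_tool", "payload": {
  "deltas": "87 0 0 0 0; 87 0 0 0 0; 87 0 0 0 0; 87 0 0 0 0; 87 0 0 15 0; 87 0 1 40 0; 87 0 1 65 0; 0 0 1 73 0; 0 0 1 73 0; 0 0 1 73 0; 0 0 1 73 0; 0 0 1 73 0"
}}

```text
time_s: 9.25
position: [0.5892, 0.0848, 0.1682]
tcp_rot: [[0.374, 0.928, -0.003], [0.928, -0.374, 0.0], [-0.001, -0.002, -1.0]]
force: [-0.2, -0.6, -0.1]
opening: 0.627
grasp_force: 0.0
```

```bash
python3 - <<'E'
from h import *
s=bot.read_state(); print(s['force'],s['opening'],s['position'])
save('side','s2.png',(230,110,350,220),6)
E
```

```text
[-0.23167842 -0.60911221 -0.09210079] 0.6265865807010677 [0.58924633 0.08475206 0.16821669]
```

View pics/s2.png

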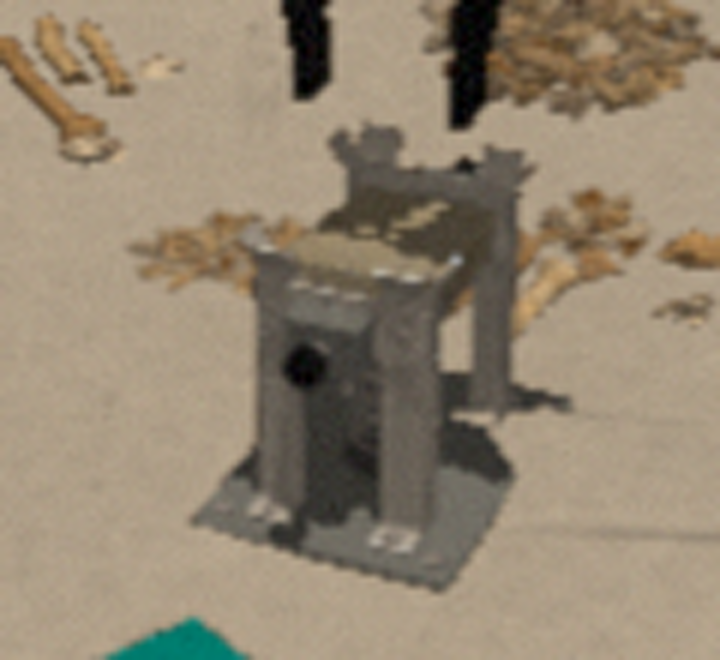

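The tin rests level on the ramps between the guides. I'll close the fingers and push mid-lid.

Request:
{"api": "drive_tool", "payload": {
  "deltas": "0 0 0 0 0; 0 0 0 0 0; 0 0 0 0 0; 0 0 0 0 0; 0 0 0 -5 0; 0 0 0 -15 0; 0 0 0 -25 0; 0 0 0 -35 0; 0 0 0 -42 0; 0 0 0 -47 0; 0 0 0 -50 0"
}}

```text
time_s: 10.4
position: [0.5898, 0.0848, 0.1187]
tcp_rot: [[0.374, 0.928, -0.001], [0.928, -0.374, 0.0], [-0.0, -0.001, -1.0]]
force: [0.8, 0.1, -0.3]
opening: 0.006
grasp_force: 0.0
```

Request:
{"api": "drive_tool", "payload": {
  "deltas": "0 0 0 -4 0; 0 0 0 -8 0; 0 0 0 -12 0; 0 0 0 -15 0; 0 0 0 -18 0; 0 0 0 -21 0; 0 0 0 -24 0; 0 0 0 -24 0"
}}

```text
time_s: 11.2
position: [0.5904, 0.0847, 0.0954]
tcp_rot: [[0.374, 0.928, 0.001], [0.928, -0.374, -0.0], [0.0, 0.001, -1.0]]
force: [0.6, -0.8, 2.1]
opening: 0.004
grasp_force: 0.9
```

Request:
{"api": "drive_tool", "payload": {
  "deltas": "0 0 0 -3 0; 0 0 0 -6 0; 0 0 0 -9 0; 0 0 0 -12 0; 0 0 0 -14 0; 0 0 0 -14 0; 0 0 0 -14 0"
}}

```text
time_s: 11.9
position: [0.5902, 0.0848, 0.0815]
tcp_rot: [[0.374, 0.928, 0.0], [0.928, -0.374, 0.0], [0.0, 0.0, -1.0]]
force: [0.9, -0.3, 2.3]
opening: 0.004
grasp_force: 1.0
```

Request:
{"api": "drive_tool", "payload": {
  "deltas": "0 0 0 4 0; 0 0 0 15 0; 0 0 0 40 0; 0 0 0 75 0; 87 0 0 110 0; 87 0 0 130 0; 87 0 0 130 0; 87 0 0 130 0"
}}

```text
time_s: 12.7
position: [0.5892, 0.085, 0.2117]
tcp_rot: [[0.374, 0.928, -0.001], [0.928, -0.374, 0.0], [-0.0, -0.001, -1.0]]
force: [-0.7, 0.8, -0.9]
opening: 0.281
grasp_force: 0.0
```

```bash
python3 - <<'E'
from h import *
s=bot.read_state(); print(s['force'],s['opening'],s['position'])
save('side','s3.png',(230,110,350,220),6)
E
```

```text
[-0.65175831  0.77398401 -0.90296082] 0.2807722453056423 [0.58922165 0.08502342 0.211692  ]
```

View pics/s3.png

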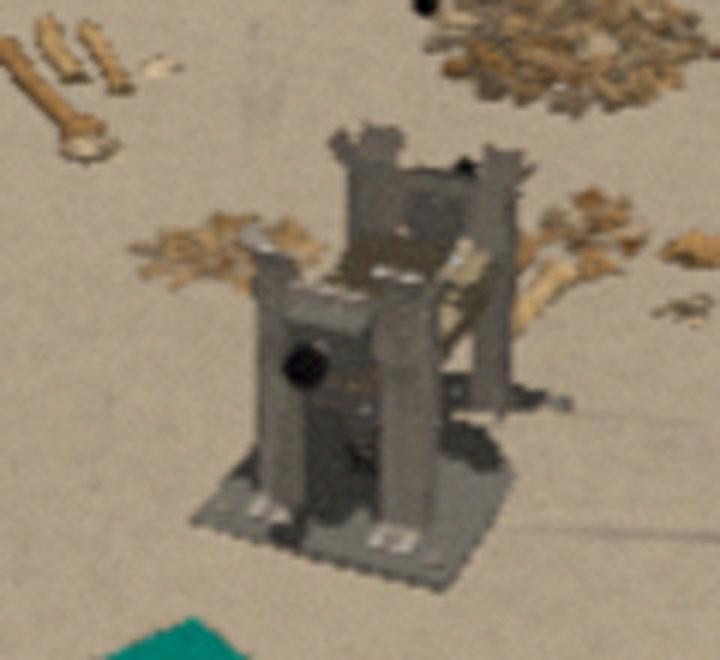

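The side view shows the tin sunk to around (450,275) with the near end under its catch. I'll check level numerically against the predicted lid edge, since views are nearly used up.

```bash
python3 - <<'E'
from h import *
m=imaging.camera_model('side'); yaw=-.383;c,q=np.cos(yaw),np.sin(yaw)
def pr(o):
    o=np.array(o,float); P=np.c_[.590+c*o[:,0]-q*o[:,1],.0852+q*o[:,0]+c*o[:,1],o[:,2]]; return (proj(m,P)-[230,110])*6
print('base',pr([[.056,-.075,.008],[-.056,-.075,.008]]).round().tolist())
for z in (.0865,.0645): print(z,pr([[.032,y,z] for y in(-.0325,0,.0325)]).round().tolist())
im=cv2.cvtColor(cv2.imread('pics/raw_s3.png'),cv2.COLOR_BGR2HSV)
for v in range(145,176): print(v,(v-110)*6,' '.join('%3d/%3d'%tuple(im[v,u,[1,2]]) for u in range(300,318)))
E
```

```text
base [[446.0, 577.0], [186.0, 513.0]]
0.0865 [[432.0, 339.0], [462.0, 300.0], [491.0, 262.0]]
0.0645 [[431.0, 387.0], [461.0, 347.0], [489.0, 309.0]]
145 210  48/ 75  34/ 75  41/ 75  28/ 73  50/ 72  47/ 71  34/ 68  36/ 78  44/ 92  41/ 94  42/104  42/ 98  47/103  48/ 96  44/ 81  45/ 80  57/142  59/173
146 216  43/ 77  44/ 76  56/ 73  48/ 74  37/ 76  34/ 74  48/ 75  49/ 88  51/ 90  42/ 97  42/103  49/ 99  46/100  45/ 91  40/ 82  42/ 86  54/141  59/173
147 222  38/ 73  38/ 73  27/ 75  48/ 80  36/ 71  50/ 76  35/ 66  35/ 81  46/ 94  52/ 99  38/101  39/ 99  44/ 99  35/ 96  42/ 85  40/ 83  61/138  58/172
148 228  50/ 72  44/ 76  32/ 72  50/ 72  47/ 71  50/ 72  41/ 75  39/ 86  40/ 95  38/102  46/100  47/104  45/101  40/101  45/ 96  56/ 78  89/117  78/156
149 234  50/ 66  35/ 72  43/ 72  61/ 71  30/ 69  43/ 72  44/ 92  51/114  51/109  43/100  43/102  40/102  40/102  43/101  36/ 86  52/ 83  99/108 115/148
150 240  66/ 73  46/ 72  68/ 71  45/ 73  49/ 73  50/ 77  56/137  54/165  59/146  55/106  36/ 98  44/ 98  43/101  41/100  48/ 91  47/ 82 102/112 127/139
151 246  85/ 72  65/ 75  83/ 71  69/ 6
[... 3061 characters left out ...]
/155  60/154  60/128  44/ 92  36/ 91  33/ 86  46/ 88  40/ 82  59/ 82  54/133  56/168  56/168
172 372  48/100  43/100  52/ 83  44/ 76  34/ 67  44/ 69  53/ 72  66/ 77  51/ 85  43/ 88  40/ 89  35/ 87  54/ 90  49/ 83  39/ 86  56/137  55/171  57/171
173 378  39/104  41/ 99  49/ 88  38/ 68  47/ 49  31/ 50  41/ 50  32/ 56  37/ 75  46/ 89  52/ 89  43/ 89  52/ 89  44/ 87  47/ 82  55/125  60/157  54/164
174 384  34/ 98  46/106  46/ 88  42/ 73  42/ 54  39/ 65  26/ 69  28/ 63  31/ 75  48/ 90  40/ 89  34/ 90  42/ 92  45/ 90  44/ 76  50/ 71  66/ 77  57/120
175 390  43/ 95  41/ 99  44/ 87  41/ 74  22/ 57  29/ 78  35/ 80  55/ 60  46/ 77  45/ 90  40/ 90  48/ 90  41/100  37/ 90  34/ 82  27/ 67  38/ 61  48/ 64
```

Request:
{"api": "drive_tool", "payload": {
  "deltas": "87 -6 -14 10 0; 87 -18 -45 25 0; 87 -34 -85 40 0; 87 -50 -125 40 0; 87 -64 -160 40 0; 87 -72 -178 40 0; 87 -75 -185 40 0; 87 -75 -185 40 0; 87 -75 -185 40 0"
}}

```text
time_s: 13.65
position: [0.515, -0.0997, 0.2513]
tcp_rot: [[0.374, 0.928, -0.001], [0.928, -0.374, 0.001], [0.001, -0.001, -1.0]]
force: [1.3, 0.4, 0.0]
opening: 0.992
grasp_force: 0.0
```

```bash
python3 - <<'E'
from h import *
m=imaging.camera_model('wrist'); np.save('mw3.npy',m,allow_pickle=True)
w=imaging.capture('wrist')[:,:,::-1]; s=imaging.capture('side')[:,:,::-1]; cv2.imwrite('pics/raw_w3.png',w); cv2.imwrite('pics/raw_s4.png',s)
yaw=-.383;c,q=np.cos(yaw),np.sin(yaw)
def pr(m,o):
    o=np.array(o,float); P=np.c_[.590+c*o[:,0]-q*o[:,1],.0852+q*o[:,0]+c*o[:,1],o[:,2]]; return proj(m,P)
b=pr(m,[[x,y,.1] for x in(-.05,.05) for y in(-.09,.09)]); print(b.round().tolist())
x0,y0=np.maximum(b.min(0).astype(int)-8,0); x1,y1=b.max(0).astype(int)+8
wc=w[y0:y1,x0:x1]; k=600/wc.shape[0]; k=min(k,400/wc.shape[1]); wc=cv2.resize(wc,None,fx=k,fy=k,interpolation=cv2.INTER_CUBIC)
s0=cv2.imread('pics/raw_side0.png')
f=lambda i: cv2.resize(i[125:192,268:330],(400,300),interpolation=cv2.INTER_CUBIC)
R=np.vstack([f(s0),f(s)])
L=np.zeros((600,400,3),np.uint8); L[:wc.shape[0],:wc.shape[1]]=wc
cv2.imwrite('pics/mos.png',np.clip(np.hstack([L,R]).astype(float)*1.4,0,255).astype(np.uint8)); print(x0,y0,k)
E
```

```text
[[215.0, 74.0], [204.0, -198.0], [334.0, 74.0], [346.0, -198.0]]
196 0 2.5477707006369426
```

View pics/mos.png

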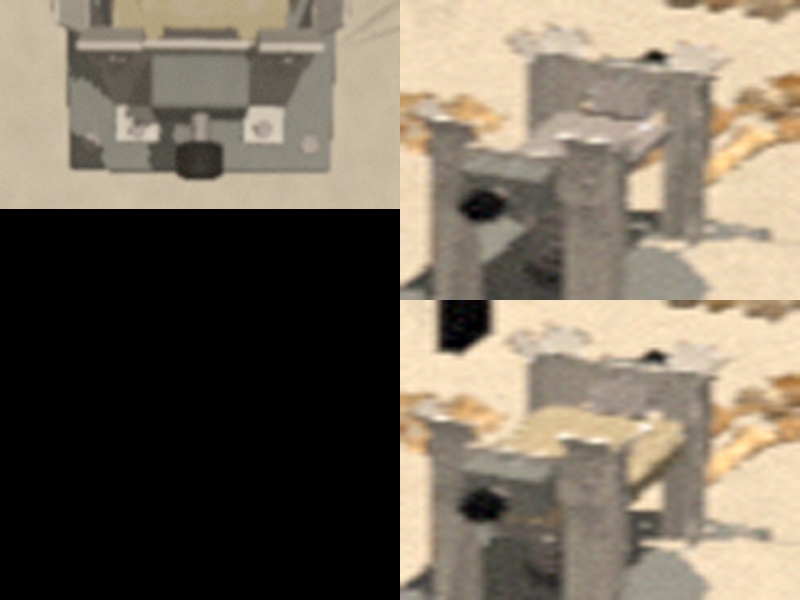

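Both catches' noses look shut. The far nose sits above the lid, and near (530,518) the tin's underside shows below the near housing. I'll check against predicted edges, corrected with the empty-platform picture.

```bash
python3 - <<'E'
from h import *
m=imaging.camera_model('side'); yaw=-.383;c,q=np.cos(yaw),np.sin(yaw)
def pr(o,cx=.590,cy=.0852):
    o=np.array(o,float); P=np.c_[cx+c*o[:,0]-q*o[:,1],cy+q*o[:,0]+c*o[:,1],o[:,2]]; return ((proj(m,P)-[268,125])*[400/62,300/67]).round().tolist()
print('plat edge',pr([[.023,.042,.085],[.023,-.0,.085]]))
print('flare tops far',pr([[-.041,.055,.129],[.041,.055,.129]]),'near base',pr([[.056,-.075,.008]]))
for z in (.0865,.0645): print('tin side',z,pr([[.032,.0325,z],[.032,0,z],[.032,-.01,z]]),'front',pr([[-.02,-.046,z],[.02,-.046,z]]))
s0=cv2.imread('pics/raw_side0.png').astype(int); s4=cv2.imread('pics/raw_s4.png').astype(int)
for n,s in(('empty',s0),('tin',s4)):
  print(n)
  for v in range(148,176): print(v,int((v+.5-125)*4.48),' '.join('%3d,%3d'%(s[v,u,2],s[v,u,2]-s[v,u,0]) for u in (278,282,286,290,303,304,305,306,307,308,310)))
E
```

```text
plat edge [[269.0, 120.0], [229.0, 156.0]]
flare tops far [[127.0, 17.0], [330.0, 43.0]] near base [[235.0, 364.0]]
tin side 0.0865 [[283.0, 129.0], [252.0, 156.0], [242.0, 165.0]] front [[72.0, 178.0], [174.0, 193.0]]
tin side 0.0645 [[281.0, 164.0], [250.0, 192.0], [241.0, 201.0]] front [[72.0, 214.0], [174.0, 230.0]]
empty
148 105 156, 76 170, 39 170, 36  98, 16 114, 19 113, 19 109, 16  98, 13  98, 17 106, 20  96, 13
149 109 156, 75 163, 45 176, 41 100, 13 114, 20 110, 19 113, 19 104, 15 115, 22 110, 20  98, 19
150 114 165, 77 170, 64 171, 37  94, 18 111, 19 104, 16 106, 13 106, 12 134, 29 140, 35 102, 18
151 118 153, 61 175, 78 168, 37  97, 14  86, 13  88, 13  98, 12 126, 22 157, 36 142, 34 104, 19
152 123 137, 32 159, 61 170, 39 119, 22 134, 26 133, 21 146, 19 158, 22 162, 36 143, 31 100, 18
153 127  90, 23 152, 60 174, 42 131, 23 131, 22 141, 23 166,  9 163,  8 141, 21 137, 25 106, 17
154 132  81, 17 156, 42 177, 41 137, 21 141, 24 150, 27 148, 23 139, 21 137, 24 123, 19  97, 16
155 136  82, 11 173, 39 176, 41 137, 23 137, 23 138, 26 137, 23 138, 26 133, 22 105, 18  97, 15
156 
[... 3907 characters left out ...]
, 40 183, 41 147, 32  90, 14
169 199  32,  3  12, -8  69, 10  60,  5  88, 12  95, 31 152, 36 178, 42 175, 39 143, 30  91, 15
170 203  22,  1   9,  0  63,  9  66,  7  99, 18 149, 39 178, 43 179, 42 173, 40 146, 34  93, 14
171 208  15,  6   6,  1  68,  8  68,  9 122, 28 158, 35 163, 38 157, 36 158, 36 133, 30  92, 17
172 212  16,  2   1, -5  69, 13  70, 17  75, 14  69, 12  72, 11  73, 13  78, 20  90, 15  91, 17
173 217  39, 10  15,  3  76, 23  76, 22  73,  9  57,  6  54,  8  53,  1  63,  9  76, 12  93, 15
174 221  71, 12  51,  6  74, 16  83, 24  73, 11  53,  4  70,  8  67,  8  58,  9  78, 12  89, 13
175 226  95, 15  79, 11  63, 11  79, 18  72, 10  58,  3  83, 11  86, 10  63,  7  76, 14  91, 19
```

The numbers agree: lid edges run parallel to the prediction at catch height, the far nose sits where it did when empty, and the near underside is low, so tin one is held level. Now to the second tin.

Request:
{"api": "drive_tool", "payload": {
  "deltas": "87 5 -6 0 0.03; 87 18 -20 -5 0.09; 87 37 -41 -12 0.17; 87 57 -63 -20 0.25; 87 75 -83 -26 0.32; 87 87 -97 -30 0.38; 87 93 -103 -30 0.395; 87 93 -103 -30 0.395; 87 93 -103 -30 0.395"
}}

```text
time_s: 14.65
position: [0.6077, -0.2019, 0.2216]
tcp_rot: [[-0.012, 1.0, -0.001], [1.0, 0.012, 0.001], [0.001, -0.001, -1.0]]
force: [0.5, -0.3, 0.8]
opening: 1.003
grasp_force: 0.0
```

```bash
python3 - <<'E'
from h import *
m=imaging.camera_model('wrist'); s=bot.read_state(); save('wrist','w4.png')
im=cv2.GaussianBlur(cv2.imread('pics/raw_w4.png'),(5,5),0); hsv=cv2.cvtColor(im,cv2.COLOR_BGR2HSV)
c=proj(m,[[.6065,-.203,.022]])[0]; print(c)
x,y=c.astype(int)
for v in range(y-60,y+61,15): print(v,' '.join('%d/%d'%tuple(hsv[v,u,1:]) for u in range(x-60,x+61,10)))
for lo in (62,66,70):
  k=((hsv[...,1]>lo)).astype(np.uint8); k[260:]=0
  k=cv2.morphologyEx(k,cv2.MORPH_OPEN,np.ones((5,5)))
  n,l,st,ce=cv2.connectedComponentsWithStats(k); i=l[y,x]
  if i:
    r=cv2.minAreaRect(np.argwhere(l==i)[:,::-1].astype(np.float32)); w=onz(m,cv2.boxPoints(r),.022)
    e=[w[1]-w[0],w[2]-w[1]]; e=max(e,key=np.linalg.norm)
    print(lo,st[i],r,w.mean(0).round(4),[round(float(np.linalg.norm(w[a+1]-w[a])),4) for a in(0,1)],np.degrees(np.arctan2(e[1],e[0])))
print(s['position'],s['tcp_rot'][:,1])
E
```

```text
[272.05159942 190.88254816]
130 50/147 49/145 49/145 49/145 51/146 49/146 50/147 50/148 51/146 49/146 51/146 50/147 49/147
145 49/146 51/146 51/146 50/147 60/102 62/103 64/119 58/141 57/144 50/144 50/148 50/144 51/146
160 50/149 49/145 49/146 49/147 75/99 77/100 77/100 77/100 76/101 69/85 49/146 50/144 50/144
175 49/146 51/145 50/147 50/147 76/134 74/137 74/137 73/137 61/141 66/135 50/147 49/145 49/146
190 50/149 50/144 49/146 50/148 76/135 76/138 75/139 72/138 68/138 69/134 49/146 50/148 50/143
205 49/146 49/145 51/145 49/146 74/134 74/138 71/140 72/139 66/140 72/127 50/147 51/146 50/144
220 50/144 49/145 51/145 51/145 74/135 73/136 67/138 71/137 71/137 49/145 50/147 51/145 49/146
235 51/146 50/144 50/143 49/145 50/143 51/144 49/146 49/145 51/146 50/147 50/147 50/144 50/148
250 50/144 50/144 49/146 50/142 50/144 55/135 51/146 50/147 49/145 50/147 49/145 49/145 50/143
62 [ 245  145   59   83 4441] ((274.0, 186.0), (82.0, 58.0), 90.0) [ 0.6085 -0.1991  0.022 ] [0.0595, 0.0884] -87.94559207314735
66 [ 246  146   57   82 4042] ((274.0, 186.5), (81.0, 56.0), 90.0) [ 0.6085 -0.1996  0.022 ] [0.0575, 0.0874] -87.99066426915043
70 [ 246  147   56   80 2697] ((272.91656494140625, 186.6698760986328), (54.38287353515625, 79.21067810058594), 2.2025980949401855) [ 0.6074 -0.1998  0.022 ] [0.0855, 0.0559] 87.30424731043593
[ 0.60770723 -0.20192892  0.22157766] [ 9.99924227e-01  1.22809673e-02 -8.47186797e-04]
```

Request:
{"api": "drive_tool", "payload": {
  "deltas": "87 0 1 -15 0; 87 0 2 -50 0; 87 0 2 -90 0; 87 0 2 -130 0; 87 0 2 -165 0; 87 0 2 -190 0; 87 0 2 -207 0; 87 0 2 -214 0; 87 0 2 -218 0; 87 0 2 -218 0; 87 0 2 -218 0"
}}

```text
time_s: 15.8
position: [0.609, -0.2016, 0.0049]
tcp_rot: [[-0.012, 1.0, 0.002], [1.0, 0.012, -0.001], [-0.001, 0.002, -1.0]]
force: [-0.4, 0.6, 0.2]
opening: 0.998
grasp_force: 0.0
```

Request:
{"api": "drive_tool", "payload": {
  "deltas": "40 0 0 0 0; 40 0 0 0 0; 40 0 0 0 0; 40 0 0 0 0; 40 0 0 0 0; 40 0 0 0 0; 40 0 0 5 0; 40 0 0 20 0; 40 0 0 50 0; 40 0 0 90 0; 40 0 0 130 0; 40 0 0 130 0"
}}

```text
time_s: 17.0
position: [0.6123, -0.2032, 0.1411]
tcp_rot: [[-0.012, 1.0, 0.013], [1.0, 0.012, -0.007], [-0.007, 0.012, -1.0]]
force: [1.4, -0.5, -0.1]
opening: 0.708
grasp_force: 30.0
```

Request:
{"api": "drive_tool", "payload": {
  "deltas": "40 0 5 30 0; 40 -1 20 60 -0.03; 40 -3 50 85 -0.08; 40 -5 90 106 -0.13; 40 -8 130 106 -0.19; 40 -10 170 106 -0.25; 40 -13 210 106 -0.31; 40 -16 245 106 -0.37; 40 -17 270 106 -0.395; 40 -18 283 106 -0.395; 40 -18 286 106 -0.395; 40 -18 286 106 -0.395"
}}

```text
time_s: 18.2
position: [0.5901, 0.0844, 0.2395]
tcp_rot: [[0.373, 0.928, -0.0], [0.928, -0.373, -0.001], [-0.001, 0.0, -1.0]]
force: [1.6, 0.8, -1.0]
opening: 0.711
grasp_force: 30.0
```

Request:
{"api": "drive_tool", "payload": {
  "deltas": "40 0 0 -15 0; 40 0 0 -40 0; 40 0 0 -65 0; 40 0 0 -85 0; 40 0 0 -95 0; 40 0 0 -100 0; 40 0 0 -104 0; 40 0 0 -108 0; 40 0 0 -112 0; 40 0 0 -116 0; 40 0 0 -118 0; 40 0 0 -118 0"
}}

```text
time_s: 19.4
position: [0.5899, 0.0849, 0.1213]
tcp_rot: [[0.374, 0.928, -0.0], [0.928, -0.374, 0.0], [-0.0, -0.0, -1.0]]
force: [-0.5, -0.4, 0.2]
opening: 0.709
grasp_force: 30.0
```

Request:
{"api": "drive_tool", "payload": {
  "deltas": "40 0 0 -3 0; 40 0 0 -6 0; 40 0 0 -9 0; 40 0 0 -12 0; 40 0 0 -15 0; 40 0 0 -18 0; 40 0 0 -21 0; 40 0 0 -21 0; 40 0 0 -21 0"
}}

```text
time_s: 20.3
position: [0.59, 0.0848, 0.1005]
tcp_rot: [[0.374, 0.928, -0.0], [0.928, -0.374, -0.0], [-0.0, -0.0, -1.0]]
force: [0.2, 0.0, -2.0]
opening: 0.707
grasp_force: 30.0
```

Request:
{"api": "drive_tool", "payload": {
  "deltas": "40 0 0 -2 0; 40 0 0 -4 0; 40 0 0 -5 0; 40 0 0 -5 0; 40 0 0 -5 0"
}}

```text
time_s: 20.8
position: [0.5905, 0.0849, 0.0958]
tcp_rot: [[0.374, 0.928, 0.001], [0.928, -0.374, 0.0], [0.0, 0.001, -1.0]]
force: [0.5, 1.3, 1.9]
opening: 0.709
grasp_force: 30.0
```

Request:
{"api": "drive_tool", "payload": {
  "deltas": "87 0 0 0 0; 87 0 0 0 0; 87 0 0 0 0; 87 0 0 0 0; 87 0 0 15 0; 87 0 0 40 0; 87 0 0 65 0; 0 0 0 75 0; 0 0 0 75 0; 0 0 0 75 0; 0 0 0 75 0; 0 0 0 75 0"
}}

```text
time_s: 22.0
position: [0.5892, 0.0848, 0.1692]
tcp_rot: [[0.374, 0.928, -0.003], [0.928, -0.374, 0.0], [-0.001, -0.002, -1.0]]
force: [0.1, 0.1, 0.4]
opening: 0.629
grasp_force: 0.0
```

```bash
python3 - <<'E'
from h import *
save('side','s5.png')
a=cv2.imread('pics/raw_s2.png').astype(int);b=cv2.imread('pics/raw_s5.png').astype(int)
d=np.abs(a-b).max(2)[130:220,268:320]; print((d>30).sum()); 
ys,xs=np.where(d>30); print(np.c_[xs+268,ys+130][:60].tolist())
E
```

```text
111
[[305, 130], [306, 130], [307, 130], [308, 130], [304, 131], [305, 131], [306, 131], [307, 131], [308, 131], [286, 142], [287, 142], [301, 142], [302, 142], [303, 142], [304, 142], [286, 143], [287, 143], [299, 143], [300, 143], [301, 143], [302, 143], [286, 144], [298, 144], [299, 144], [300, 144], [302, 144], [303, 144], [304, 144], [301, 145], [302, 145], [300, 146], [301, 146], [302, 146], [300, 147], [289, 148], [290, 148], [291, 148], [292, 148], [285, 149], [286, 149], [291, 150], [292, 150], [293, 150], [300, 153], [280, 154], [281, 154], [282, 154], [280, 155], [281, 155], [282, 155], [283, 155], [284, 155], [285, 155], [286, 155], [287, 155], [288, 155], [285, 156], [286, 156], [287, 156], [288, 156]]
```

The tin is set as the first one was. Pushing mid-lid.

Request:
{"api": "drive_tool", "payload": {
  "deltas": "0 0 0 0 0; 0 0 0 0 0; 0 0 0 0 0; 0 0 0 0 0; 0 0 0 -5 0; 0 0 0 -15 0; 0 0 0 -25 0; 0 0 0 -35 0; 0 0 0 -42 0; 0 0 0 -47 0; 0 0 0 -50 0"
}}

```text
time_s: 23.15
position: [0.5898, 0.0848, 0.1198]
tcp_rot: [[0.374, 0.928, -0.001], [0.928, -0.374, 0.0], [-0.0, -0.001, -1.0]]
force: [-1.0, -0.1, -0.0]
opening: 0.005
grasp_force: 0.0
```

Request:
{"api": "drive_tool", "payload": {
  "deltas": "0 0 0 -4 0; 0 0 0 -8 0; 0 0 0 -12 0; 0 0 0 -15 0; 0 0 0 -18 0; 0 0 0 -21 0; 0 0 0 -24 0; 0 0 0 -24 0"
}}

```text
time_s: 23.95
position: [0.5908, 0.0848, 0.0966]
tcp_rot: [[0.374, 0.927, 0.002], [0.927, -0.374, 0.0], [0.001, 0.001, -1.0]]
force: [1.5, 0.3, 2.3]
opening: 0.001
grasp_force: 1.2
```

Request:
{"api": "drive_tool", "payload": {
  "deltas": "0 0 0 -3 0; 0 0 0 -6 0; 0 0 0 -9 0; 0 0 0 -12 0; 0 0 0 -14 0; 0 0 0 -16 0; 0 0 0 -16 0; 0 0 0 -16 0"
}}

```text
time_s: 24.75
position: [0.5898, 0.0847, 0.0804]
tcp_rot: [[0.374, 0.928, -0.001], [0.928, -0.374, -0.0], [-0.0, -0.001, -1.0]]
force: [-0.1, -0.2, 2.7]
opening: 0.006
grasp_force: 1.2
```

Request:
{"api": "drive_tool", "payload": {
  "deltas": "0 0 0 4 0; 0 0 0 15 0; 0 0 0 40 0; 0 0 0 75 0; 0 0 0 110 0; 0 -6 -14 130 0; 0 -18 -45 150 0; 0 -34 -85 170 0; 0 -50 -125 170 0; 0 -64 -160 170 0; 0 -75 -185 170 0; 0 -75 -185 170 0"
}}

```text
time_s: 25.95
position: [0.5128, -0.1025, 0.2508]
tcp_rot: [[0.378, 0.926, -0.003], [0.926, -0.378, -0.0], [-0.001, -0.002, -1.0]]
force: [-0.1, 0.7, 0.7]
opening: 0.012
grasp_force: 0.0
```

```bash
python3 - <<'E'
from h import *
save('side','s6.png'); save('wrist','w6.png')
a=cv2.imread('pics/raw_s4.png').astype(int);b=cv2.imread('pics/raw_s6.png').astype(int)
d=np.abs(a-b).max(2)[135:195,264:325]; print((d>30).sum()); 
ys,xs=np.where(d>30); print(np.c_[xs+264,ys+135].tolist()[:80])
for v in range(148,185): print(v,' '.join('%3d,%3d'%(b[v,u,2],b[v,u,2]-b[v,u,0]) for u in (286,290,303,304,305,306,307,308,310)))
a=cv2.imread('pics/raw_w3.png').astype(int);b=cv2.imread('pics/raw_w6.png').astype(int)
d=np.abs(a-b).max(2)[:70,200:350]; print('wrist',(d>40).sum(),d.mean())
E
```

```text
67
[[273, 135], [274, 135], [275, 135], [276, 135], [277, 135], [278, 135], [279, 135], [273, 136], [274, 136], [275, 136], [276, 136], [277, 136], [278, 136], [276, 137], [277, 137], [310, 163], [310, 164], [311, 164], [309, 166], [305, 168], [306, 168], [307, 168], [308, 168], [305, 169], [306, 169], [307, 169], [308, 169], [305, 170], [306, 170], [307, 170], [308, 170], [306, 171], [307, 171], [308, 171], [303, 172], [304, 172], [305, 172], [303, 173], [304, 173], [303, 174], [304, 174], [284, 178], [290, 178], [291, 178], [307, 180], [306, 181], [307, 181], [305, 182], [306, 182], [307, 182], [289, 184], [290, 184], [291, 184], [292, 184], [304, 184], [288, 185], [289, 185], [290, 185], [291, 185], [292, 185], [303, 185], [304, 185], [288, 186], [289, 186], [290, 186], [291, 186], [266, 194]]
148 175, 39 130, 29 116, 18 113, 19 114, 17 101, 16 100, 16 105, 19 106, 18
149 179, 41 156, 41 119, 17 113, 17 113, 16 124, 20 131, 27 114, 21 104, 20
150 177, 39 156, 49 121, 22 104, 19 114, 17 148, 25 173, 41 148, 34 103, 16
151 172, 41 157, 48 126, 38 101, 27 110, 24 152, 36 169, 40 149,
[... 1848 characters left out ...]
 82, 26  83, 23  73, 23  63, 13  56,  6  63,  7  83, 13  92, 16
177  77, 21  84, 26  81, 18  64, 15  60,  7  58,  8  61,  5  80, 13  93, 18
178  83, 26  76, 23  78, 15  61, 12  85, 17 106, 24 110, 24 108, 22 117, 24
179  82, 28  70, 21  79, 13  61,  7 120, 28 152, 31 152, 36 162, 35 176, 40
180  82, 24  81, 26  88, 15  60,  8  62,  4  73, 12  72, 15 123, 25 163, 35
181  84, 27  76, 26  65,  9  46,  5  58,  7  49,  4  59,  6  92, 13 121, 20
182  71, 18  80, 25  72, 11  54,  3  53,  3  66,  7  77,  8  94, 11 117, 15
183  68, 13  75, 18  63,  7  58,  7  71,  9  96,  8 113, 13 112, 15 114, 14
184  71, 12  99, 17  66,  9  55,  5  88, 10 110, 13 115, 13 115, 15 113, 15
wrist 762 19.592190476190478
```

The top lid and catch region matches the first-tin picture. A second lid edge runs parallel 8 px (22 mm) lower, so the stack is level under both catches.

```bash
python3 -c "
from rig import bot
print(bot.hand_in())"
```

```text
the job is handed in; nothing more can be done
None
```

I pushed both tins into the dispenser and handed the job in at about 26 s; in the last side picture they're stacked level under shut catches, but the hand-in reported no verdict.

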